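# Load the last coupon and lift the immersion rack off its ball mount

### The job

Take the blue sheet coupon from the drying easel and stand it upright on edge in the rack's empty end slot, fully down, while the rack is still locked on its stand. Then squeeze the red latch trigger sideways against its spring, all the way to the yellow grip, so that the coupler lets go of the ball, and, keeping it squeezed, lift the rack straight up by grip and trigger to about 12 cm above where it sat. Finish still holding it there, level and at rest, with all four coupons in their slots; do not put it down, and do not disturb the slotted steel weight, the jar with the yellow cap or the wash bottle.

Things in the scene. Friction and masses are not known exactly. Their poses are not given: they have to be found in the camera images.
- coupon_blue_mid (a point): centre of the loose blue plastic coupon, a plate 60 mm long (own x) x 8 mm thick (own y) x 70 mm tall (own z), 33 g. It starts on the white drying easel, leaning 0.35 rad from upright about its own x, top towards its own -y. The easel covers only the lowest 30 mm of it; the upper 40 mm is free on both faces.
- free_slot (a point): seat of the rack's empty end slot; axes of the rack: x along a seated coupon, y across it, z up. A seated coupon's lower edge rests here, its centre 35 mm above. Two wire loops, 28 mm high, clear width 10.5 mm, flared to 17 mm at the top; rods 36 mm either side in x. The green coupon is 40 mm away towards -y; towards +y nothing is higher than 10 mm.
- rack_grip (a point): on the loose rack (0.30 kg empty), axes of the rack: midway between the outer faces of the squeezed handle, 70 mm above the rack's underside, 18 mm below the handle's top. Fixed yellow grip: outer face 10 mm to +x. Red trigger: outer face 24 mm to -x, 10 mm when squeezed. Fingers closing along x over both squeeze it. Free from 22 mm below this point up.
- latch (a joint): travel of the red trigger and its latch slide in m: 0 = latched under the ball, grows as the trigger moves to the rack's +x towards the yellow grip; stop at 0.014. The coupler lets the ball go only beyond about 0.012. Spring 3.5 N at 0, 8.5 N at the stop; it snaps back when released.
- trigger (a point): centre of the red trigger plate (7 x 34 x 42 mm), moving with it. It and the yellow grip (7 x 34 x 48 mm) are 34 mm wide along the rack's y; the nearest coupon (green) is 44 mm from them in y, and racked coupons reach 6 mm above rack_grip.
- rack_base (a point): centre of the underside of the loose rack (its footprint 82 x 214 mm, x by y). Docked, it sits 14 mm above the worktop.
- ball (a point): centre of the 20 mm steel ball on the fixed grey loading stand (base plate 100 x 240 x 8 mm), axes of the stand, the same as the docked rack's. Docked, the coupler sits over it, rack_base 22.5 mm below it. Four guide pins up to 25 mm above the worktop flank the rack's rails, so the rack lifts straight up.
- coupon_white_mid (a point): centre of the white coupon, same size, standing in the rack's far end slot on its -y side
- coupon_grey_mid (a point): centre of the grey coupon, same size, standing in the inner slot on the rack's -y side
- coupon_green_mid (a point): centre of the green coupon, same size, standing in the inner slot on the rack's +y side, next to the empty one
- load_weight: slotted round steel weight standing on the worktop, 46 mm across, 28 mm tall, leave alone; origin at its underside
- jar_yellow: sample jar with yellow cap, 54 mm across, 75 mm tall, leave alone; origin at its underside
- wash_bottle: white wash bottle with red cap and bent spout, 65 x 91 mm, 184 mm tall, leave alone; origin at its underside
Not all that is in view belongs to the job. What is meant by the part that bears coupon_blue_mid is not pink, and is the smaller of those in its own colour.

How it is judged (in metres and radians):
On the way, in this order (a step that is already met when the one before it is completed fails the run):
1. the blue coupon stands on edge, fully down in the empty slot, let go, with the rack still docked and latched (x of coupon_blue_mid in the frame of rack_base between -0.012 and 0.012 m and y of coupon_blue_mid in the frame of rack_base between 0.079 and 0.097 m and z of coupon_blue_mid in the frame of rack_base between 0.037 and 0.046 m and angle between the z axis of coupon_blue_mid and the z axis of rack_base, either way round below 0.22 rad and horizontal distance between rack_base and ball below 0.006 m and height (world z) of rack_base below 0.017 m and value of joint latch below 0.003 m and contact force between coupon_blue and the fingers below 0.1 N), for 0.2 s.
2. the red trigger is squeezed home with the rack still sitting on its ball (horizontal distance between rack_base and ball below 0.006 m and height (world z) of rack_base below 0.017 m and value of joint latch above 0.0115 m), for 0.1 s.
At the end, for the whole second after the job is handed in: Held by the fingers, trigger squeezed (latch over 11.5 mm), rack underside 100 to 200 mm above the worktop and within 60 mm sideways of the ball, tilt under 0.15 rad, clear of the stand, at rest; each coupon in its own slot (9 mm across, 12 mm along, 5 mm high, 0.22 rad) (height (world z) of rack_base between 0.1 and 0.2 m and horizontal distance between rack_base and ball below 0.06 m and angle between rack_base's own z axis and vertical below 0.15 rad and contact force between rack and the fingers above 2 N and value of joint latch above 0.0115 m and contact force between rack and stand below 0.05 N and linear speed of rack below 0.03 m/s and x of coupon_white_mid in the frame of rack_base between -0.012 and 0.012 m and y of coupon_white_mid in the frame of rack_base between -0.097 and -0.079 m and z of coupon_white_mid in the frame of rack_base between 0.037 and 0.046 m and angle between the z axis of each of coupon_white_mid, coupon_grey_mid, coupon_green_mid, coupon_blue_mid and the z axis of rack_base, either way round below 0.22 rad and x of coupon_grey_mid in the frame of rack_base between -0.012 and 0.012 m and y of coupon_grey_mid in the frame of rack_base between -0.057 and -0.039 m and z of coupon_grey_mid in the frame of rack_base between 0.037 and 0.046 m and x of coupon_green_mid in the frame of rack_base between -0.012 and 0.012 m and y of coupon_green_mid in the frame of rack_base between 0.039 and 0.057 m and z of coupon_green_mid in the frame of rack_base between 0.037 and 0.046 m and x of coupon_blue_mid in the frame of rack_base between -0.012 and 0.012 m and y of coupon_blue_mid in the frame of rack_base between 0.079 and 0.097 m and z of coupon_blue_mid in the frame of rack_base between 0.037 and 0.046 m); the arm keeps its last pose, push and grip.
It fails at once if the steel weight, the yellow-capped jar or the wash bottle is displaced by more than 3 cm (distance of any of load_weight, jar_yellow, wash_bottle from where it was at the start of the episode above 0.03 m).
It fails at once if the rack is forced off its ball with the latch shut (height (world z) of rack_base between 0.03 and 0.045 m and value of joint latch below 0.006 m).
It also fails if it takes over 51 s, if anything falls off the work surface, if the arm or the gripper's body presses on something with over 40 N, if the wrist force passes 120 N, or if a joint passes its speed limit or range.

### The arm

A 6-joint arm with a two-finger parallel gripper is mounted at the origin on a cart in front of the work surface, level with it; the furniture and walls round the work are solid. World frame = base frame: x ahead of the robot, y to its left, z up, the work surface at z = 0. Lengths are in mm, angles in rad, forces in N, time in s.
With the tool pointing down it reaches from about 275 to 825 mm from the base axis. Payload 4.9 kg.
Tool frame: the origin (TCP) lies at the very end of the fingers, on their centre line; the grasp point (between the pads) lies 19 mm behind it; z points along the fingers, y is the line along which they close (so a half turn about z gives the same grasp; the last joint's range is limited). The gripper opens to 85 mm and grips with 20 to 120 N. Pads are 22 mm wide; open, the fingers measure 114 mm over their backs; the gripper's body (76 mm by 85 mm) begins 54 mm behind the grasp point. The pads swing forward as they close: fully open they stand 13 mm farther back than shut.
Start: joints at [1.039, 0.326, -0.193, 1.052, 0, 1.437], TCP at [213.061, 507.073, 231.281] pointing down, gripper open.
Joint ranges: [-2.65, 2.65], [-0.97, 1.79], [-1.3, 1.35], [-1.93, 2.1], [-1.47, 1.37], [-3.14, 3.14]. Speed limits (rad/s): [2.57, 2.57, 3.14, 3.14, 3.14, 3.14].

### API

Orientations are given as [roll, pitch, yaw] about the fixed x, y, z axes, in that order (R = Rz(yaw) Ry(pitch) Rx(roll)).
In Python, from bench import bot, solve_ik, imaging gives the robot as it stands. Calls block until the motion is done:
- bot.move_ptp(position, orientation): joint-space move of the TCP to a pose.
- bot.movel(position, rot=None, max_speed=150, threshold=None): straight line of the TCP; rot=None keeps the orientation; max_speed is the mean speed in mm/s. With threshold (N) it stops when the force on the tool has changed by that much, and returns True; else False.
- bot.move_j(angles): joint-space move.
- bot.grip(opening, effort=None): opening from 0.0 (shut) to 1.0 (fully open); effort is the grip in N (None keeps the last); returns when the fingers have stopped.
- bot.dwell(seconds).
- solve_ik(position, orientation): joint angles nearest the present ones, or None.
- bot.get_state(): the state.
- imaging.capture(name): name is "scene" or "top"; returns the picture (400x640x3 uint8, blue, green, red); there is no depth.
- imaging.camera_model(name): a dict with "K" (3x3 intrinsics, pixels), "position" and "rotation" of the camera in the world. Camera axes: x right, y up, looking along -z (the intrinsics and any distortion apply to the point x, -y, -z); pixel columns grow to the right and rows downward; lengths in mm; the calibration is good to about 2 mm. A picture is of the moment at which its call begins. camera_model takes no time and is no camera call.
A pose or a line that the arm cannot do raises bot.IKError and nothing moves.
- bot.sign_off(): hands the job in; it is judged then, once.
The state is a dict: "t": time; "qpos": joint angles; "joint_velocities": joint speeds; "effort": joint torques, N m; "tcp_pos": TCP position; "orientation": TCP orientation; "contact_force": force on the tool from outside, world axes, zero at the start; "wrist_torque": the same for the moment, N m; "opening": opening from 0.0 (shut) to 1.0 (fully open); "gripper_force": force on a finger pad.
Only numpy, scipy, OpenCV 4.12 (cv2) and the standard library are available. Lean on these libraries where they do the work, as an engineer would, in place of code of your own. Each camera call takes 0.05 s, during which the arm holds its last target. There are 200 camera calls.

## Working session

There is one attempt and no reset: what is moved stays moved. The work goes in short steps, each a Python script; the robot and the scene stay as the last script left them, time stands still between calls to the robot, and variables do not carry over. Pictures are saved under pics/ and viewed, at most 10 in all, crops included, and the job is handed in when it is done.

```bash
mkdir -p pics; ls; python3 - <<'E'
from bench import bot, solve_ik, imaging
import cv2
for n in ("scene","top"):
    im=imaging.capture(n); cv2.imwrite(f"pics/{n}0.png",im)
    m=imaging.camera_model(n); print(n,m)
print(bot.get_state())
E
```

```text
pics
scene {'K': array([[463.04883718,   0.        , 315.50760225],
       [  0.        , 463.04883718, 201.38562811],
       [  0.        ,   0.        ,   1.        ]]), 'position': array([  93.23490376, -652.30537101,  463.43389548]), 'rotation': array([ 1.13638151, -0.01498149, -0.57930768])}
top {'K': array([[462.11522502,   0.        , 315.18452373],
       [  0.        , 462.11522502, 200.96232006],
       [  0.        ,   0.        ,   1.        ]]), 'position': array([ 475.04930524,   58.26195328, 1308.8039894 ]), 'rotation': array([ 0.07723743, -0.01452319, -1.57096089])}
{'t': 0.1, 'qpos': array([ 1.03877228e+00,  3.26879007e-01, -1.93506219e-01,  1.05199980e+00,
       -1.23528356e-05,  1.43660451e+00]), 'joint_velocities': array([ 0.00055393, -0.00229519,  0.00275205,  0.00069333,  0.00056778,
        0.00132673]), 'effort': array([ 5.68988962e-04, -4.44240439e+01,  2.63037050e+01,  7.86491088e-03,
       -4.13205828e-05, -1.23392240e-06]), 'tcp_pos': array([212.79671004, 506.58673147, 230.56662858]), 'orientation': array([-3.14001658e+00, -2.00309613e-04,  2.74376028e+00]), 'contact_force': array([ 1.00213931,  0.09378653, -0.40622608]), 'wrist_torque': array([0.0311959 , 0.01468956, 0.04416804]), 'gripper_force': 0.0, 'opening': 0.9989403630510953}
```

View pics/scene0.png

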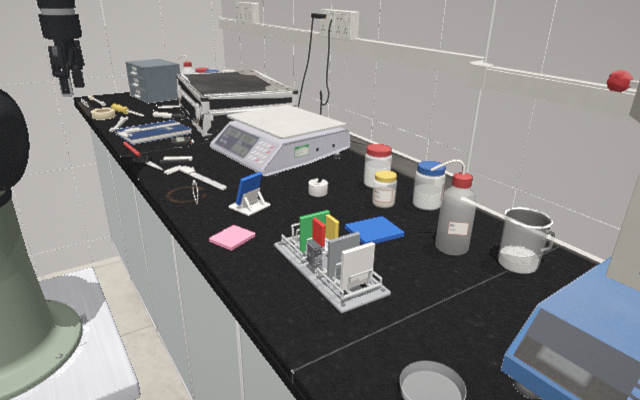

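View pics/top0.png

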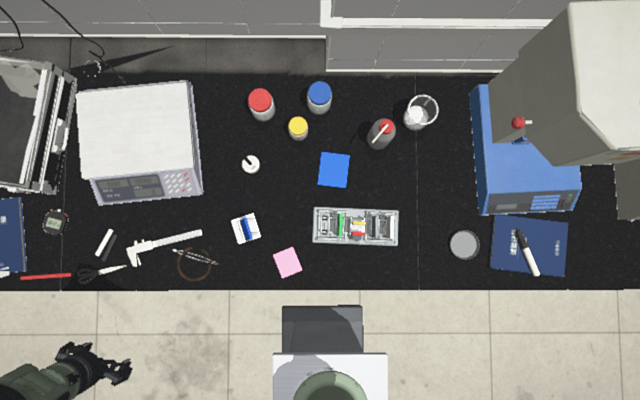

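The scene view shows the blue coupon on its easel at about (248,190) and the rack at about (330,255). In the top view they are at (246,228) and (355,226). The rack's free slot is on its left (+y), the red trigger is at (357,229), and the blue pad at (334,169) is a decoy.

```bash
cat > h.py <<'E'
import numpy as np, cv2
from scipy.spatial.transform import Rotation as Rn
from bench import bot, solve_ik, imaging
def cam(n):
    m=imaging.camera_model(n); return m["K"],np.array(m["position"]),Rn.from_euler("xyz",m["rotation"]).as_matrix()
def ray(n,uv):
    K,p,R=cam(n); d=np.linalg.inv(K)@[uv[0],uv[1],1]; return p,R@(d*[1,-1,-1])
def onz(n,uv,z):
    p,d=ray(n,uv); return p+d*(z-p[2])/d[2]
def proj(n,X):
    K,p,R=cam(n); c=R.T@(np.asarray(X,float)-p)*[1,-1,-1]; q=K@c; return q[:2]/q[2]
def tri(a,b):
    (p,d),(q,e)=ray("top",a),ray("scene",b)
    s=np.linalg.lstsq(np.c_[d,-e],q-p,rcond=None)[0]; A,B=p+s[0]*d,q+s[1]*e
    return (A+B)/2,np.linalg.norm(A-B)
def blobs(im,lo,hi,box,amin=15):
    x0,y0,x1,y1=box; h=cv2.cvtColor(im,cv2.COLOR_BGR2HSV)[y0:y1,x0:x1]
    m=cv2.inRange(h,np.array(lo),np.array(hi)); out=[]
    for c in cv2.findContours(m,cv2.RETR_EXTERNAL,cv2.CHAIN_APPROX_NONE)[0]:
        if len(c)>4 and cv2.contourArea(c)>=amin: out.append(c[:,0]+[x0,y0])
    return out
E
python3 - <<'E'
from h import *
t=cv2.imread("pics/top0.png"); s=cv2.imread("pics/scene0.png")
f=lambda im,x,y,w,h,k:cv2.resize(im[y:y+h,x:x+w],None,fx=k,fy=k,interpolation=cv2.INTER_CUBIC)
a=np.vstack([f(t,225,195,200,60,4),f(s,220,165,200,80,4)][:1]); b=f(s,215,165,180,145,4)
cv2.imwrite("pics/ct.png",f(t,225,195,190,60,4)); cv2.imwrite("pics/cs.png",b)
C={"blue":((100,120,50),(125,255,255)),"green":((50,120,50),(80,255,255)),"red":((0,150,80),(8,255,255)),"yel":((20,150,100),(35,255,255))}
for n,im,bx in(("top",t,(225,195,410,260)),("scene",s,(215,165,400,310))):
    for c,(l,h) in C.items():
        for q in blobs(im,l,h,bx,6):
            r=cv2.minAreaRect(q.astype(np.float32)); print(n,c,cv2.contourArea(q.reshape(-1,1,2)),np.round(cv2.boxPoints(r),1).tolist())
    h=cv2.cvtColor(im,cv2.COLOR_BGR2HSV)
g=cv2.inRange(cv2.cvtColor(t,cv2.COLOR_BGR2HSV),(0,0,90),(180,80,255))
for bx in((300,200,405,250),(228,208,265,248)):
    x0,y0,x1,y1=bx; P=np.argwhere(g[y0:y1,x0:x1])[:,::-1]+[x0,y0]
    r=cv2.minAreaRect(P.astype(np.float32)); print("grey",r,[np.round(onz("top",p,8)[:2]) .tolist() for p in cv2.boxPoints(r)])
E
```

```text
top blue 107.5 [[239.5, 219.0], [245.8000030517578, 217.1999969482422], [251.8000030517578, 237.60000610351562], [245.5, 239.39999389648438]]
top green 54.5 [[338.0, 214.0], [341.0, 214.0], [341.0, 235.0], [338.0, 235.0]]
top red 18.0 [[352.0, 232.0], [364.0, 232.0], [364.0, 234.0], [352.0, 234.0]]
top yel 8.5 [[353.0, 222.0], [365.0, 222.0], [365.0, 223.0], [353.0, 223.0]]
scene blue 961.0 [[343.79998779296875, 223.39999389648438], [395.3999938964844, 211.89999389648438], [401.1000061035156, 237.5], [349.3999938964844, 249.0]]
scene blue 360.0 [[226.1999969482422, 190.39999389648438], [255.1999969482422, 166.10000610351562], [266.70001220703125, 179.6999969482422], [237.6999969482422, 204.10000610351562]]
scene green 382.0 [[284.0, 237.60000610351562], [312.79998779296875, 198.6999969482422], [331.20001220703125, 212.3000030517578], [302.29998779296875, 251.1999969482422]]
scene red 231.0 [[313.0, 218.0], [324.0, 218.0], [324.0, 245.0], [313.0, 245.0]]
scene yel 102.0 [[324.8999938964844, 237.6999969482422], [326.0, 216.0], [335.3999938964844, 216.5], [334.29998779296875, 238.1999969482422]]
grey ((355.1920471191406, 225.98692321777344), (85.70966339111328, 36.2225341796875), 2.436648368835449) [[460.0, 49.0], [561.0, 45.0], [551.0, -197.0], [449.0, -191.0]]
grey ((245.55001831054688, 228.15000915527344), (25.930675506591797, 24.981992721557617), 71.56504821777344) [[522.0, 280.0], [545.0, 213.0], [476.0, 190.0], [454.0, 256.0]]
```

View pics/ct.png

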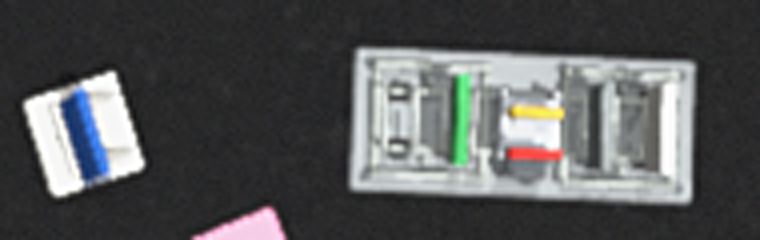

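View pics/cs.png

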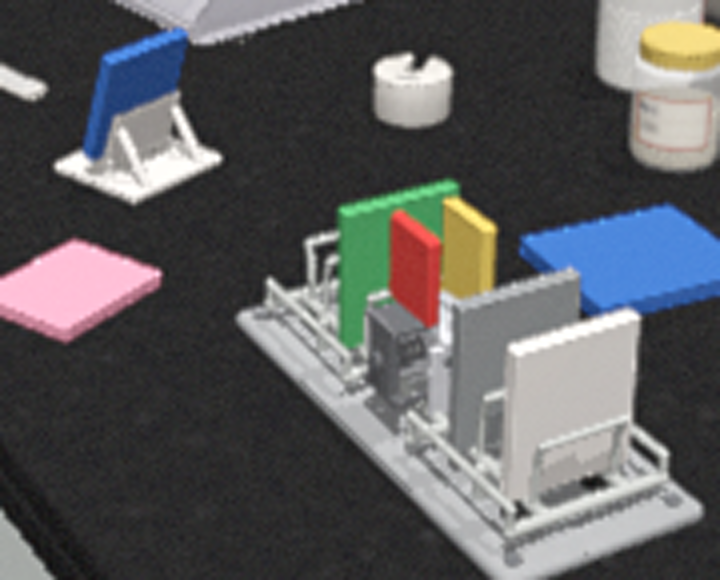

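The crops show the green coupon's top edge at top-view (339.5,224.5), with yellow at (359,222.5) and red at (358,233). The blue coupon leans towards the easel's struts, i.e. world -y. Next I'll refine these to positions.

```bash
python3 - <<'E'
from h import *
t=cv2.imread("pics/top0.png"); s=cv2.imread("pics/scene0.png")
def wc(im,f,box):
    x0,y0,x1,y1=box; a=im[y0:y1,x0:x1].astype(float); w=np.clip(f(a),0,None); w[w<0.25*w.max()]=0
    yy,xx=np.mgrid[y0:y1,x0:x1]; return np.array([(w*xx).sum(),(w*yy).sum()])/w.sum()
gr=lambda a:a[...,1]-np.maximum(a[...,0],a[...,2]); rd=lambda a:a[...,2]-a[...,1]-10
ye=lambda a:np.minimum(a[...,1],a[...,2])-a[...,0]-20
g=wc(t,gr,(333,208,347,242)); r=wc(t,rd,(346,227,372,240)); y=wc(t,ye,(346,217,372,228))
print("px",g,r,y)
G=onz("top",g,90);Y=onz("top",y,102);
print("green",G,"yellow",Y,"red",[onz("top",r,z) for z in(95,99,102)])
gh=cv2.inRange(cv2.cvtColor(t,cv2.COLOR_BGR2HSV),(0,0,90),(180,80,255))
x0,y0=300,200; P=np.argwhere(gh[200:250,300:405])[:,::-1]+[300,200]
# long sides of the base plate: per-column extremes -> lines
cols=np.arange(318,396); top=[P[P[:,0]==c][:,1].min() for c in cols]; bot_=[P[P[:,0]==c][:,1].max() for c in cols]
for l in(top,bot_):
    k=np.polyfit(cols,l,1); print("slope",k[0],np.std(np.polyval(k,cols)-l),[np.round(onz("top",(c,np.polyval(k,c)),8),1).tolist() for c in(320,355,390)])
# scene edge-on checks
for nm,X in(("greentop",G),("yellowtop",Y)): print(nm,proj("scene",X))
# blue corners
cv2.imwrite("pics/blue.png",np.hstack([cv2.resize(s[165:215,225:275],None,fx=8,fy=8,interpolation=cv2.INTER_CUBIC),cv2.resize(t[205:255,222:272],None,fx=8,fy=8,interpolation=cv2.INTER_CUBIC)]))
q=blobs(s,(100,120,40),(125,255,255),(215,160,275,215),50)[0]; print("scene blue poly",cv2.approxPolyDP(q.reshape(-1,1,2),2,True)[:,0].tolist())
q=blobs(t,(100,120,40),(125,255,255),(225,205,270,250),50)[0]; print("top blue poly",cv2.approxPolyDP(q.reshape(-1,1,2),1.5,True)[:,0].tolist())
E
```

```text
px [339.99487041 224.35988121] [358.06650744 233.06852839] [359.14419263 222.73512748]
green [507.55221156 -24.88579036  90.        ] yellow [511.48596961 -74.1794682  102.        ] red [array([484.59734937, -71.91175641,  95.        ]), array([484.5658845 , -71.48277872,  99.        ]), array([484.54228586, -71.16104544, 102.        ])]
slope 0.04417101885456323 0.27488405735283383 [[559.2, 25.8, 8.0], [554.9, -73.1, 8.0], [550.6, -172.1, 8.0]]
slope 0.04310878994423279 0.28136375064712793 [[460.1, 25.9, 8.0], [455.8, -72.4, 8.0], [451.6, -170.8, 8.0]]
greentop [314.20861447 213.69489688]
yellowtop [331.79481162 217.78389669]
scene blue poly [[260, 172], [240, 179], [237, 203], [244, 192], [258, 187]]
top blue poly [[243, 218], [241, 224], [247, 239], [251, 235], [246, 218]]
```

View pics/blue.png

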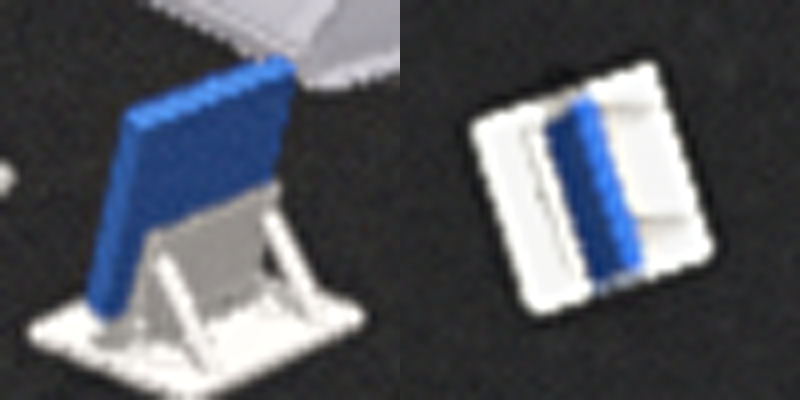

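The zoomed view gives the ends of the coupon's top edge. In the scene view they are (260.2,172.7) and (241.2,179.4); in the top view they are (244.6,216.8) and (249.9,238.7).

```bash
cat >> h.py <<'E'
YR=-0.0436; C=np.array([505.2,-73.3]); ux=np.array([np.cos(YR),np.sin(YR)]); uy=np.array([-np.sin(YR),np.cos(YR)])
SLOT=C+88*uy
def tool(zdir,ydir):
    z=np.array(zdir)/np.linalg.norm(zdir); y=np.array(ydir,float); y-=z*(y@z); y/=np.linalg.norm(y)
    return Rn.from_matrix(np.c_[np.cross(y,z),y,z]).as_euler("xyz")
E
python3 - <<'E'
from h import *
P,e1=tri((244.6,216.75),(260.25,172.75)); M,e2=tri((249.9,238.75),(241.25,179.4))
print(P,e1,M,e2,np.linalg.norm(P-M)); yaw=np.arctan2(P[1]-M[1],P[0]-M[0]); print("yaw",yaw)
oy=np.array([-np.sin(yaw),np.cos(yaw),0]); oz=np.array([0,0,np.cos(.35)])-np.sin(.35)*oy
T=(P+M)/2; c=T-35*oz; print("top",T,"centre",c,"bottom",c-35*oz, "easel base centre ~",onz("top",(245.55,228.15),5))
py=oy*np.cos(.35)+np.array([0,0,np.sin(.35)])
for sg in(1,-1):
    print(sg,solve_ik(c+0*oz,tool(-oz,sg*py)),solve_ik(c+90*oz,tool(-oz,sg*py)))
    print(" place",solve_ik([*SLOT,54],tool([0,0,-1],sg*np.r_[uy,0]))," rack",solve_ik([*C,65],tool([0,0,-1],sg*np.r_[ux,0])))
E
```

```text
[527.51453728 227.88474921  80.7389637 ] 0.890775871823275 [471.2470016  212.16412868  81.9239744 ] 3.31928735042046 58.43438826785115
yaw 0.27244351687126944
top [499.38076944 220.02443895  81.33146905] centre [496.15135892 231.5832048   48.4534241 ] bottom [492.9219484  243.14197065  15.57537915] easel base centre ~ [499.11509976 235.09482744   5.        ]
1 [ 0.10884871  0.53840452 -0.44469417  0.64707849  0.34513052 -0.17394777] [ 0.05234154  0.43443055 -0.3541547   0.86173935  0.34120775 -0.23381001]
 place [-0.11632955  0.4482977  -0.52681701  0.59568162  0.         -0.07272955]  rack [-0.28876505  0.43399882 -0.51353846  0.62325905  0.          1.32563128]
-1 [ 0.10884871  0.53840452 -0.44469417  0.64707849  0.34513052  2.96764488] [ 0.05234154  0.43443055 -0.3541547   0.86173935  0.34120775  2.90778265]
 place [-0.11632955  0.4482977  -0.52681701  0.59568162  0.          3.0688631 ]  rack [-2.88765047e-01  4.33998819e-01 -5.13538459e-01  6.23259049e-01
 -4.44089210e-16 -1.81596137e+00]
```

```bash
cat >> h.py <<'E'
yaw=0.272; oy=np.array([-np.sin(yaw),np.cos(yaw),0]); oz=np.array([0,0,np.cos(.35)])-np.sin(.35)*oy
bc=np.array([496.15,231.6,48.5]); py=oy*np.cos(.35)+np.array([0,0,np.sin(.35)])
def st(*ks):
    s=bot.get_state()
    for k in ("t","tcp_pos","contact_force","opening","gripper_force")+ks: print(k,np.round(s[k],3),end=" ")
    print()
E
python3 - <<'E'
from h import *
o=tool(-oz,py)
bot.move_ptp(bc+100*oz,o); bot.grip(0.42,30); st()
print(bot.movel(bc+0*oz,o,120,threshold=8)); st()
im=imaging.capture("scene"); im2=imaging.capture("top")
cv2.imwrite("pics/g.png",np.hstack([cv2.resize(im[120:220,200:300],None,fx=4,fy=4,interpolation=cv2.INTER_CUBIC),cv2.resize(im2[180:280,200:300],None,fx=4,fy=4,interpolation=cv2.INTER_CUBIC)]))
E
```

```text
t 2.25 tcp_pos [505.315 198.724 142.458] contact_force [-0.329  0.017 -0.258] opening 0.42 gripper_force 0.0 
False
t 3.233 tcp_pos [496.763 231.539  49.018] contact_force [0.949 0.342 0.257] opening 0.422 gripper_force 0.0
```

View pics/g.png

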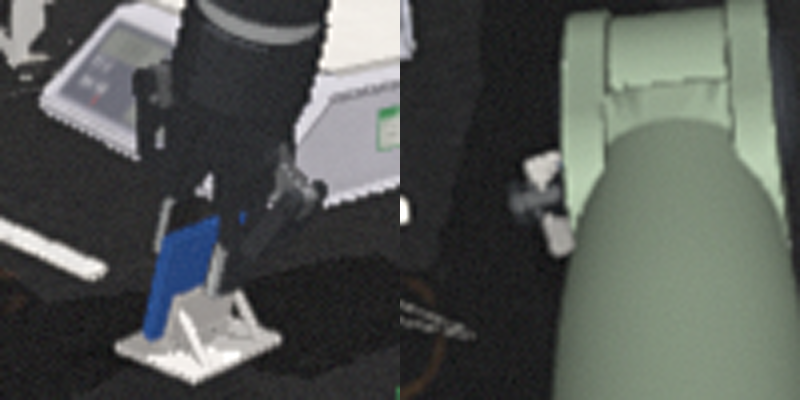

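In the scene view the fingers straddle the coupon with no contact, and the tips are just above the backrest. I'll grip, lift it off and carry it above the slot.

```bash
python3 - <<'E'
from h import *
bot.grip(0.0,30); st()
bot.movel(bc+90*oz,None,120); st()
d=tool([0,0,-1],np.r_[uy,0])
bot.move_ptp([*SLOT,130],d); bot.dwell(.2); st()
im=imaging.capture("scene"); cv2.imwrite("pics/h.png",cv2.resize(im[150:310,240:400],None,fx=3.7,fy=3.7,interpolation=cv2.INTER_CUBIC))
for n in(-30,30): print(proj("scene",[*(SLOT+n*ux),131-35]),proj("scene",[*(SLOT+n*ux-4*uy),20]))
q=blobs(im,(100,120,40),(125,255,255),(240,120,340,250),50)
for k in q: print(cv2.approxPolyDP(k.reshape(-1,1,2),2,True)[:,0].tolist())
E
```

```text
t 3.692 tcp_pos [496.742 231.     48.757] contact_force [ 1.137 -4.038  2.568] opening 0.091 gripper_force 32.636 
t 4.592 tcp_pos [503.781 202.102 132.498] contact_force [-0.334 -0.095 -0.708] opening 0.088 gripper_force 32.198 
t 5.542 tcp_pos [509.027  15.544 129.718] contact_force [-0.06   0.269 -0.282] opening 0.089 gripper_force 32.157 
[289.21871187 205.9602648 ] [290.55332792 242.77086661]
[317.16176443 199.41020928] [317.56868036 235.29188   ]
[[318, 168], [312, 169], [312, 186], [303, 190], [299, 187], [299, 168], [288, 171], [290, 207], [317, 201]]
```

View pics/h.png

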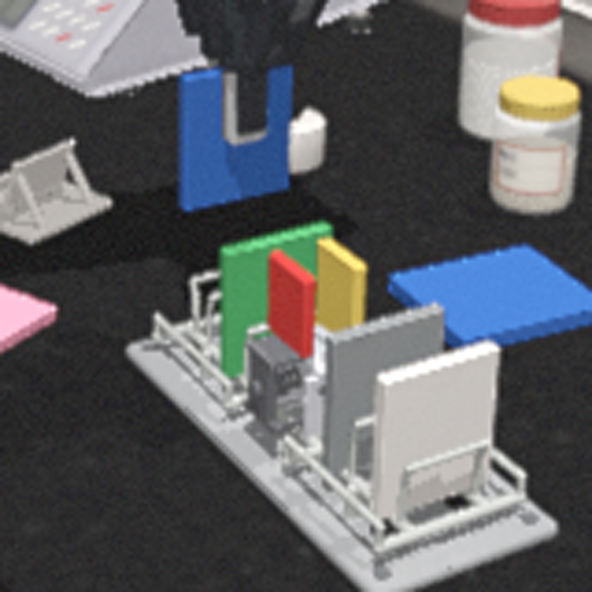

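The coupon hangs level at scene (290,207)–(317,201). Its lower edge is about 37 mm below the TCP and in line with the slot. I'll insert it.

```bash
python3 - <<'E'
from h import *
bot.movel([*SLOT,92],None,100); bot.dwell(.3); st()
e=bot.get_state()["tcp_pos"][:2]-SLOT; print(e)
S=SLOT-e if np.linalg.norm(e)<2 else SLOT
print(bot.movel([*S,92],None,50)); st()
print(bot.movel([*S,52],None,40,threshold=5)); bot.dwell(.2); st()
im=imaging.capture("scene"); cv2.imwrite("pics/i.png",cv2.resize(im[160:280,260:380],None,fx=4.5,fy=4.5,interpolation=cv2.INTER_CUBIC))
E
```

```text
t 6.425 tcp_pos [509.482  14.572  92.562] contact_force [ 0.514 -0.881 -0.457] opening 0.086 gripper_force 32.16 
[ 0.44638752 -0.0439347 ]
False
t 6.675 tcp_pos [508.613  14.656  92.111] contact_force [ 0.447 -0.465 -0.221] opening 0.087 gripper_force 32.16 
True
t 7.758 tcp_pos [508.158  14.687  54.082] contact_force [-1.272  0.104  4.961] opening 0.088 gripper_force 33.213
```

It made contact at TCP z = 54, which matches the seat height. I'll release and retreat.

```bash
python3 - <<'E'
from h import *
bot.grip(0.25); bot.dwell(.3); st()
bot.movel([*SLOT,170],None,150); 
bot.move_ptp([*C,190],tool([0,0,-1],np.r_[ux,0])); bot.grip(1.0); bot.dwell(.1); st()
im=imaging.capture("scene"); cv2.imwrite("pics/i.png",cv2.resize(im[160:280,260:380],None,fx=4.5,fy=4.5,interpolation=cv2.INTER_CUBIC))
for n in(-30,30): print(proj("scene",[*(SLOT+n*ux),90]))
E
```

```text
t 8.392 tcp_pos [507.317  14.76   53.387] contact_force [-0.493  0.226  0.304] opening 0.25 gripper_force 0.0 
t 11.325 tcp_pos [505.218 -73.302 190.029] contact_force [ 0.119 -0.753 -0.179] opening 1.0 gripper_force 0.0 
[289.24764326 208.89151303]
[317.10994793 202.26695261]
```

View pics/i.png

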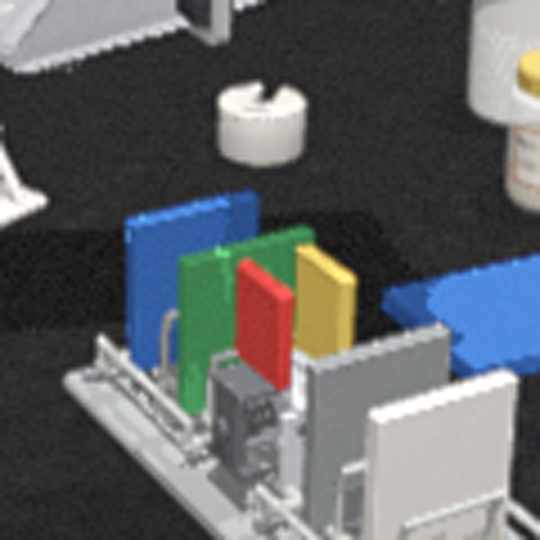

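Blue is seated: its top corners at scene (288,208) and (317,203) match the predicted (289,209) and (317,202). Next I'll squeeze the trigger.

```bash
python3 - <<'E'
from h import *
bot.movel([*C,66],None,120,threshold=10); bot.dwell(.1); st()
for w in(.45,.32,): bot.grip(w,30); st()
bot.grip(0.0,45); bot.dwell(.2); st("wrist_torque")
im=imaging.capture("scene"); cv2.imwrite("pics/k.png",cv2.resize(im[160:280,260:380],None,fx=4.5,fy=4.5,interpolation=cv2.INTER_CUBIC))
E
```

```text
t 12.658 tcp_pos [505.875 -73.495  66.766] contact_force [1.017 0.197 0.716] opening 0.996 gripper_force 0.0 
t 13.175 tcp_pos [503.904 -73.132  65.758] contact_force [-4.798 -0.242  2.432] opening 0.454 gripper_force 2.16 
t 13.442 tcp_pos [504.856 -73.153  65.724] contact_force [-3.538  1.026  0.579] opening 0.324 gripper_force 4.537 
t 13.875 tcp_pos [505.887 -73.335  66.239] contact_force [-0.715  0.731  2.039] opening 0.217 gripper_force 44.017 wrist_torque [ 0.168  0.266 -0.089]
```

View pics/k.png

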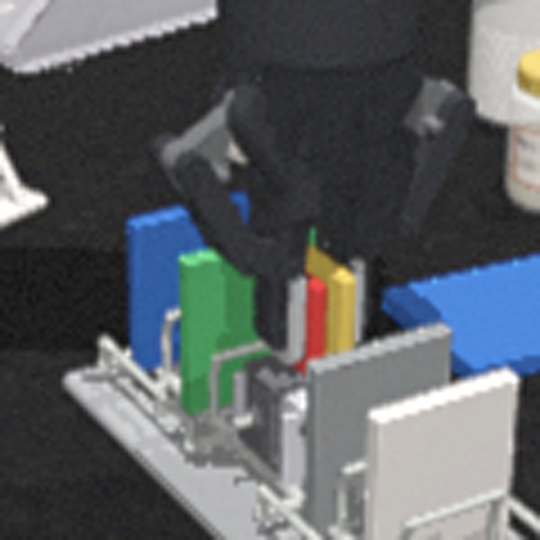

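The trigger is closed up to the yellow grip: the opening reads about 18–20 mm and the side force is close to zero. I'll firm up the grip and lift straight up.

```bash
python3 - <<'E'
from h import *
bot.grip(0.0,75); bot.dwell(.3); st()
p=bot.get_state()["tcp_pos"]
print(bot.movel([C[0],C[1],90],None,30,threshold=25)); st("wrist_torque")
bot.movel([C[0],C[1],186],None,60); bot.dwell(.6); st("wrist_torque")
im=imaging.capture("scene"); cv2.imwrite("pics/l.png",cv2.resize(im[110:270,240:400],None,fx=3.7,fy=3.7,interpolation=cv2.INTER_CUBIC))
E
```

```text
t 14.442 tcp_pos [506.197 -73.463  66.568] contact_force [0.522 0.598 5.631] opening 0.189 gripper_force 74.118 
False
t 15.392 tcp_pos [505.059 -73.259  89.892] contact_force [ 0.297  0.328 -4.638] opening 0.196 gripper_force 73.173 wrist_torque [0.035 0.046 0.008] 
t 17.742 tcp_pos [505.211 -73.302 186.004] contact_force [-0.356  0.221 -5.242] opening 0.192 gripper_force 73.176 wrist_torque [-0.008  0.009 -0.033]
```

View pics/l.png

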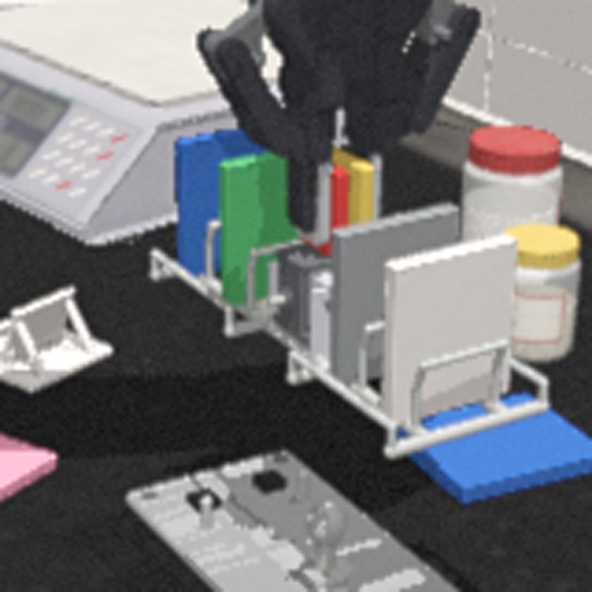

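The rack hangs level above the bare ball, which is at about (325,520) in the crop. All four coupons are upright in their slots. The downward load of about 5 N fits the loaded rack.

```bash
python3 -c "
from h import *
print(bot.sign_off()); st()"
```

```text
the job is handed in; nothing more can be done
None
the job is handed in; nothing more can be done
```

The blue coupon is seated in the end slot, and the job is handed in with the rack unlatched and held level and still about 12 cm above its dock, trigger squeezed and all four coupons in place; the judge's verdict was not shown to me.

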